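# Stand the fallen scent bottles up between the candles on the hall console

## Robot

A 6-joint arm with a two-finger parallel gripper is mounted at the origin on the work surface. World frame = base frame: x ahead of the robot, y to its left, z up, the work surface at z = 0. Lengths are in m, angles in rad, forces in N, time in s.
With the tool pointing down it reaches from about 0.35 to 0.775 m from the base axis. Payload 7.3 kg.
Tool frame: the origin (TCP) lies between the finger pads; the fingertips stand 14 mm ahead of it and the grasp point (between the pads) lies 5 mm behind it; z points along the fingers, y is the line along which they close (so a half turn about z gives the same grasp; the last joint's range is limited). The gripper opens to 92 mm and grips with 3 to 60 N. Pads are 19 mm wide; open, the fingers measure 130 mm over their backs; the gripper's body (75 mm by 190 mm) begins 47 mm behind the grasp point.
Start: joints at [-1.421, 0.342, 1.524, -0, 1.275, -0.146], TCP at [0.153, -0.502, 0.241] pointing down, gripper open.
Joint ranges: [-2.53, 2.53], [-0.77, 2.02], [0.04, 2.7], [-1, 4.14], [0.28, 2.66], [-3.11, 3.11]. Speed limits (rad/s): [2.57, 2.57, 3.14, 3.14, 3.14, 3.14].

## Interface

Orientations are given as [roll, pitch, yaw] about the fixed x, y, z axes, in that order (R = Rz(yaw) Ry(pitch) Rx(roll)).
In Python, from cell import robot, eyes gives the robot as it stands. The module is installed in compiled form; this text tells all that it offers.
- The arm moves only by the shell command python3 -m handwheel 'ROWS' [FORCE]. ROWS is JSON, one flat list of numbers, 5 for each row, row after row: the shift along the world's x, y, z in mm, then the turn about the world's z in rad, then the opening, from 0 (shut) to 1 (fully open). In form: [x, y, z, spin, jaw, x, y, z, spin, jaw, ...]. A call has 1 to 8 rows; each row shifts and turns the commanded pose from where the row before left it; what a row does not reach is not made up. A row lasts 1/10 s, in which the tool goes at most 50 mm and 8.59 degrees, less where a joint would pass 70% of its speed; a pose out of reach is approached as far as the arm can. A call with a gripper value outside its range is refused whole. The fingers move at their own pace and stop on an object; FORCE is the grip in N (left out, the last holds). Time passes only in rows, so rows that do not move let the fingers close. It gives the time, the measured TCP pose, the force, the opening and the grip force at its end, in the units of the state.
- robot.observe(): the state, without advancing time (a new reading comes with each control period).
- eyes.read_camera(name): name is "scene" or "top" or "wrist"; returns (picture, depth): 420x560x3 uint8, blue, green, red; 420x560 float32, m along the optical axis (not along the pixel's ray), 0 where there is no reading.
- eyes.calibration(name): a dict with "fx", "fy", "cx", "cy" (pixels), "dist_coeffs" ([k1, k2, p1, p2, k3] as OpenCV has them; the pictures are not rectified), "world_to_cam" (4x4, takes a point from world to camera coordinates). Camera axes: x right, y down, z forward; pixel columns grow to the right and rows downward; lengths in m; the calibration is good to about 2 mm. A picture is of the moment at which its call begins: read the wrist's pose just before it. calibration takes no time and is no camera call; for the wrist camera it gives the pose at the moment of the call.
- robot.hand_in(): hands the job in; it is judged then, once.
The state is a dict: "time": time; "qpos": joint angles; "qvel": joint speeds; "joint_efforts": joint torques, N m; "tool_pos": TCP position; "tool_rot": TCP orientation; "contact_force": force on the tool from outside, world axes, zero at the start; "torque": the same for the moment, N m; "opening": finger opening in m; "grip_force": force on a finger pad.
Only numpy, scipy, OpenCV 4.12 (cv2) and the standard library are available. Lean on these libraries where they do the work, as an engineer would, in place of code of your own. Each camera call takes 0.05 s, during which the arm holds its last target. There are 200 camera calls.

## Task

Two glass scent bottles have fallen over in the long tray on the hall console. Stand both upright again, one on each brass disc in the gaps between the candles, and set them down gently without banging or pressing them on the tray. Leave the candles and the key bowl standing where they are.

Things in the scene. Friction and masses are not known exactly. Their poses are not given: they have to be found in the camera images.
- tray: Long narrow fixed tray, 140 mm wide (its x) and 530 mm long (its y), dark wooden floor 8 mm thick, brass rim 6 mm wide standing 6 mm above the floor. Origin: centre of its underside, on the table; z up. Along its centre line stand three candles (y = -220, 0, 220 mm) with a brass disc in each gap (y = -110, 110 mm).
- disc_left (a point): Centre of the brass disc (76 mm in diameter, flush with the tray's floor) in the left-hand (+y) gap between two candles, on the tray's floor, 8 mm above the table; axes as the tray's. A bottle is to stand centred here, to within about 15 mm.
- disc_right (a point): Centre of the brass disc (76 mm in diameter, flush with the tray's floor) in the right-hand (-y) gap between two candles, on the tray's floor, 8 mm above the table; axes as the tray's. A bottle is to stand centred here, to within about 15 mm.
- bottle_red: Wine red square glass scent bottle: body 50 x 50 x 95 mm tall, brass neck, round wooden stopper 34 mm wide and 24 mm tall fixed on top; 127 mm tall in all, 0.2 to 0.4 kg, centre of mass about 52 mm above the foot. Origin: on its axis midway, 63.5 mm from either end; z axis runs from foot to stopper. Starts lying flat along either gap, stopper towards the tray's -y.
- bottle_green: Grey-green square glass scent bottle: body 50 x 50 x 95 mm tall, brass neck, round wooden stopper 34 mm wide and 24 mm tall fixed on top; 127 mm tall in all, 0.2 to 0.4 kg, centre of mass about 52 mm above the foot. Origin: on its axis midway, 63.5 mm from either end; z axis runs from foot to stopper. Starts lying flat along either gap, stopper towards the tray's +y.
- bottle_red_foot (a point): Centre of the underside of the wine red bottle's foot.
- bottle_green_foot (a point): Centre of the underside of the grey-green bottle's foot.
- bottle_red_stopper (a point): Centre of the wine red bottle's wooden stopper, 115 mm from the foot along the bottle's axis.
- bottle_green_stopper (a point): Centre of the grey-green bottle's wooden stopper, 115 mm from the foot along the bottle's axis.
- candle_left: Standing cream pillar candle, 60 mm in diameter, 70 mm tall plus a 6 mm wick, about 0.35 kg, loose. Origin: centre of its underside; z up. Leave it standing where it is. It is the one near the tray's +y end.
- candle_mid: Standing cream pillar candle, 60 mm in diameter, 70 mm tall plus a 6 mm wick, about 0.35 kg, loose. Origin: centre of its underside; z up. Leave it standing where it is. It is the one in the middle of the tray.
- candle_right: Standing cream pillar candle, 60 mm in diameter, 70 mm tall plus a 6 mm wick, about 0.35 kg, loose. Origin: centre of its underside; z up. Leave it standing where it is. It is the one near the tray's -y end.
- key_bowl: Black bowl for keys, 120 mm in diameter and 45 mm tall, standing loose on the table beside the tray's left end. Origin: centre of its underside. Leave it alone.

How it is judged:
By the outcome, as a careful person would: the job done as asked, in the order asked, and still so for the second after the job is handed in, with the robot touching nothing.
It also fails if it takes over 72 s, if anything falls off the work surface, if the arm or the gripper's body presses on something with over 40 N, if the wrist force passes 120 N, or if a joint passes its speed limit or range.

## Working session

There is one attempt and no reset: what is moved stays moved. The work goes in short steps, Python scripts to look and compute and a shell command to move; the robot and the scene stay as the last step left them, time stands still between calls to the robot, and variables do not carry over. Pictures are saved under pics/ and viewed, at most 10 in all, crops included, and the job is handed in when it is done.

```bash
mkdir -p pics
python3 - <<'E'
from cell import robot, eyes
import cv2,numpy as np
for n in ("top","scene"):
    p,d=eyes.read_camera(n); cv2.imwrite(f"pics/{n}0.png",p); np.savez(f"{n}0.npz",p=p,d=d)
    c=eyes.calibration(n); print(n,{k:np.round(v,3).tolist() for k,v in c.items()})
print(robot.observe())
E
```

```text
top {'fx': 386.35, 'fy': 386.35, 'cx': 274.622, 'cy': 217.426, 'dist_coeffs': [-0.054, 0.0, 0.0, 0.0, 0.0], 'world_to_cam': [[0.027, -1.0, 0.011, 0.045], [-0.996, -0.027, -0.084, 0.515], [0.084, -0.009, -0.996, 1.032], [0.0, 0.0, 0.0, 1.0]]}
scene {'fx': 414.276, 'fy': 414.276, 'cx': 279.363, 'cy': 212.463, 'dist_coeffs': [-0.082, 0.0, 0.0, 0.0, 0.0], 'world_to_cam': [[-0.536, 0.844, -0.009, 0.215], [0.588, 0.366, -0.722, -0.305], [-0.606, -0.392, -0.692, 1.394], [0.0, 0.0, 0.0, 1.0]]}
{'time': 0.1, 'qpos': array([-1.42100312e+00,  3.42616175e-01,  1.52493020e+00, -1.96077971e-05,
        1.27543255e+00, -1.46016146e-01]), 'qvel': array([-1.94530601e-03,  1.26940351e-04, -1.70138549e-03,  1.96471516e-05,
       -1.57649430e-03, -1.37333368e-03]), 'joint_efforts': array([ 1.57444862e-03, -4.32003379e+01, -2.44694424e+01,  7.18525588e-02,
        5.25904284e-02, -4.41843486e-05]), 'tool_pos': array([ 0.15299837, -0.50183577,  0.24013056]), 'tool_rot': array([-3.14021841e+00, -1.83147055e-04,  2.95814949e-01]), 'contact_force': array([-0.44266189,  0.92346114,  0.12447342]), 'torque': array([-0.01957591,  0.05136192, -0.0352072 ]), 'grip_force': 0.0, 'opening': 0.09139309519372651}
```

View pics/top0.png

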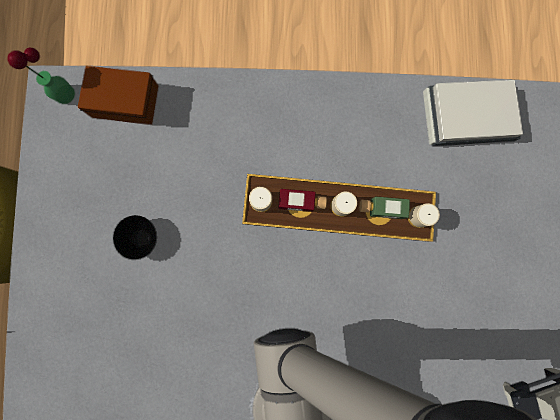

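View pics/scene0.png

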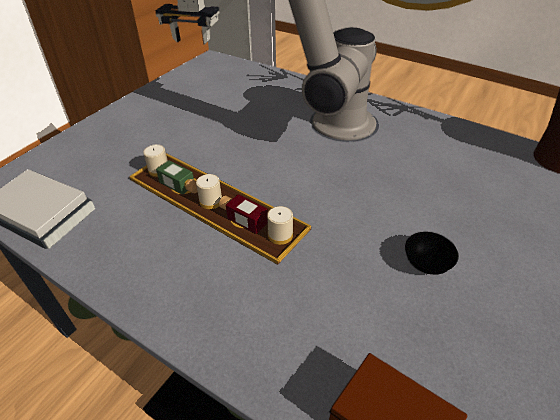

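The top view shows the red bottle (298,200) with its stopper at (321,202), and the green bottle (390,207) with its stopper at (366,206). Both stoppers point at the middle candle (345,203). The candles are at (260,198) and (427,214), and the bowl at (135,237), well clear. The scene view agrees.

```bash
cat > h.py <<'E'
import cv2,numpy as np
from cell import robot,eyes
def ray(c,uv,z):
    """pixels -> world points on plane height z (array ok)"""
    K=np.array([[c["fx"],0,c["cx"]],[0,c["fy"],c["cy"]],[0,0,1]])
    n=cv2.undistortPoints(np.float64(uv).reshape(-1,1,2),K,np.array(c["dist_coeffs"])).reshape(-1,2)
    M=np.array(c["world_to_cam"]);R,t=M[:3,:3],M[:3,3]
    o=-R.T@t; d=np.c_[n,np.ones(len(n))]@R
    return o+d*((np.reshape(z,-1)-o[2])/d[:,2])[:,None]
def cloud(c,d):
    K=np.array([[c["fx"],0,c["cx"]],[0,c["fy"],c["cy"]],[0,0,1]])
    v,u=np.mgrid[:d.shape[0],:d.shape[1]]
    n=cv2.undistortPoints(np.float64(np.dstack([u,v])).reshape(-1,1,2),K,np.array(c["dist_coeffs"])).reshape(-1,2)
    M=np.array(c["world_to_cam"]); P=np.c_[n,np.ones(len(n))]*d.reshape(-1,1)
    return ((P-M[:3,3])@M[:3,:3]).reshape(*d.shape,3)
def masks(p):
    h=cv2.cvtColor(p,cv2.COLOR_BGR2HSV); H,S,V=[h[...,i].astype(int) for i in range(3)]
    return dict(red=((H>168)|(H<2))&(S>150)&(V>40), green=(H>50)&(H<95)&(S>60)&(V>40),
      brass=(H>17)&(H<28)&(S>150)&(V>110), cream=(S<70)&(V>170), wood=(H>8)&(H<20)&(S>70)&(V>100))
def rect(xy):
    return cv2.minAreaRect(np.float32(xy*1000))
E
python3 - <<'E'
from h import *
f=np.load("top0.npz");p,d=f["p"],f["d"];c=eyes.calibration("top");W=cloud(c,d)
roi=np.zeros(d.shape,bool);roi[165:250,235:445]=1
m=masks(p)
for k in m:
    q=m[k]&roi; n,l,s,ct=cv2.connectedComponentsWithStats(q.astype(np.uint8))
    for i in range(1,n):
        if s[i,4]<25: continue
        w=W[l==i]; print(k,s[i,4],np.round(ct[i]),'med',np.round(np.median(w,0)*1000),'zrange',np.round(np.percentile(w[:,2],[5,95])*1000))
tr=roi&(W[...,2]>-.02)&m["brass"]
v,u=np.nonzero(tr);w=ray(c,np.c_[u,v],.014);print("tray",rect(w[:,:2]))
for k in("red","green"):
    v,u=np.nonzero(m[k]&roi&(W[...,2]>.052));w=ray(c,np.c_[u,v],.058);print(k,rect(w[:,:2]))
E
```

```text
red 430 [297. 199.] med [560.  -3.  58.] zrange [55. 61.]
green 447 [389. 207.] med [ 546. -230.   58.] zrange [49. 61.]
brass 858 [336. 209.] med [ 505. -104.   14.] zrange [10. 17.]
brass 106 [300. 213.] med [529. -11.   8.] zrange [ 6. 11.]
brass 146 [377. 220.] med [ 516. -226.    9.] zrange [ 6. 12.]
cream 388 [260. 198.] med [559.  99.  79.] zrange [76. 82.]
cream 187 [296. 199.] med [561.   4.  58.] zrange [55. 61.]
cream 425 [344. 203.] med [ 552. -119.   79.] zrange [60. 82.]
cream 183 [393. 207.] med [ 549. -254.   58.] zrange [56. 62.]
cream 461 [425. 214.] med [ 528. -335.   78.] zrange [50. 82.]
wood 94 [322. 202.] med [556. -66.  48.] zrange [41. 52.]
wood 92 [366. 205.] med [ 552. -185.   47.] zrange [42. 52.]
tray ((547.8882446289062, -120.32492065429688), (528.6622924804688, 139.4605712890625), 86.17018127441406)
red ((561.3212890625, 2.7800636291503906), (94.34877014160156, 49.17560958862305), 86.84139251708984)
green ((547.6333618164062, -249.41305541992188), (93.49519348144531, 48.78440475463867), 86.85749053955078)
```

```bash
python3 -m handwheel '[25,27,0,0.1,1, 25,27,0,0.1,1, 25,27,0,0.1,1, 25,27,0,0.1,1, 25,27,0,0.1,1, 25,27,0,0.1,1, 25,27,0,0.1,1, 25,27,0,0.1,1]' 5 >/dev/null
python3 -m handwheel '[25,27,0,0.1,1, 25,27,0,0.1,1, 25,27,0,0.1,1, 25,27,0,0.12,1, 25,27,0,0,1, 25,27,0,0,1, 5,32,0,0,1, 0,0,0,0,1]'
python3 - <<'E'
from h import *
c=eyes.calibration("wrist");p,d=eyes.read_camera("wrist");cv2.imwrite("pics/w1.png",p);np.savez("w1.npz",p=p,d=d)
s=robot.observe();print(s["tool_pos"],s["tool_rot"],s["time"]);print(np.linalg.inv(c["world_to_cam"]).round(3))
E
```

```text
time: 1.7
tool_pos: [0.5084, -0.0888, 0.2401]
tool_rot: [-3.14, -0.002, 1.52]
contact_force: [0.4, -0.1, 0.4]
opening: 0.0916
grip_force: 0.0
[ 0.50806451 -0.09052735  0.240229  ] [-3.14043491e+00 -3.86003011e-04  1.51908922e+00] 1.75
[[ 0.999 -0.049 -0.018  0.514]
 [-0.052 -0.951 -0.305 -0.006]
 [-0.002  0.306 -0.952  0.385]
 [ 0.     0.     0.     1.   ]]
```

View pics/w1.png

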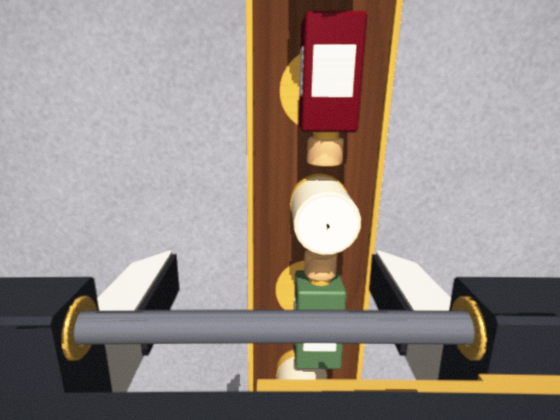

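The wrist view shows the red bottle's body at columns 303–366, rows 12–130, and its stopper at (325,150). The middle candle top is at (326,222). I'll refine the pose with rays on planes.

Run:
```python
from h import *
f=np.load("w1.npz");p,d=f["p"],f["d"];c=eyes.calibration("wrist");W=cloud(c,d);m=masks(p)
s=robot.observe();print(s["tool_pos"]*1000)
for k in("red","wood"):
    q=m[k].copy();q[170:]=0;q[:,:290]=0;q[:,375:]=0
    if k=="wood": q[:130]=0; q[:,:300]=0; q[:,350:]=0
    w=W[q]; print(k,q.sum(),np.percentile(w,[2,50,98],axis=0).round(3).tolist())
    if k=="red":
        v,u=np.nonzero(q&(W[...,2]>.052)); print(rect(ray(c,np.c_[u,v],.058)[:,:2]))
print(ray(c,[[326,222]],.078), W[222,326], W[40,256],W[160,248], W[20,398],W[160,384])
e=ray(c,[[248,20],[248,240],[401,20],[372,290]],.014);print(e.round(4))
```

```text
[508.06451446 -90.52734854 240.22899682]
red 4853 [[0.536, -0.044, 0.053], [0.561, 0.007, 0.059], [0.587, 0.046, 0.06]]
((561.637939453125, 0.8803253173828125), (94.10591125488281, 50.055763244628906), 86.46411895751953)
wood 1058 [[0.542, -0.088, 0.008], [0.558, -0.064, 0.045], [0.586, -0.049, 0.051]]
[[ 0.5532673  -0.12333473  0.078     ]] [ 0.55309263 -0.12282802  0.07934473] [0.49833616 0.03551197 0.00894197] [ 0.48279154 -0.07575653  0.01451872] [0.62781149 0.04396765 0.01424295] [ 0.62071216 -0.08306426  0.01489763]
[[ 0.4924  0.0517  0.014 ]
 [ 0.4762 -0.164   0.014 ]
 [ 0.6306  0.0438  0.014 ]
 [ 0.6131 -0.2329  0.014 ]]
```

```bash
python3 -m handwheel '[25,13,-20,-0.01,1, 24.5,12.5,-35,0,1, 0,0,-40,0,1, 0,0,-40,0,1, 0,0,-35,0,1, 0,0,-20,0,1, 0,0,-10,0,1, 0,0,-4,0,1]'
python3 -m handwheel '[0,0,0,0,0.8, 0,0,0,0,0.6, 0,0,0,0,0.45, 0,0,0,0,0.3, 0,0,0,0,0.2, 0,0,0,0,0.2, 0,0,0,0,0.2, 0,0,0,0,0.2]' 5
```

```text
time: 2.55
tool_pos: [0.5571, -0.0675, 0.036]
tool_rot: [-3.14, -0.0, 1.505]
contact_force: [1.0, -0.4, 0.5]
opening: 0.0918
grip_force: 0.0
time: 3.35
tool_pos: [0.5576, -0.0667, 0.0367]
tool_rot: [3.141, 0.0, 1.506]
contact_force: [-0.3, -0.6, 0.3]
opening: 0.0338
grip_force: 5.0
```

```bash
python3 -m handwheel '[0,0,6,0,0.2, 0,0,8,0,0.2, 0,0,9,0,0.2, 0,1,9,0,0.2, 0,1,9,0,0.2, 0,2,9,0,0.2, 0,2,8,0,0.2, 0,3,8,0,0.2]'
python3 -m handwheel '[0,4,7,0,0.2, 0,5,6,0,0.2, 0,5,5,0,0.2, 0,5,5,0,0.2, -1,5,4,0,0.2, 0,5,4,0,0.2, 0,5,4,0,0.2, 0,5,3,0,0.2]'
python3 - <<'E'
from h import *
p,d=eyes.read_camera("scene");cv2.imwrite("pics/s2.png",cv2.resize(p[130:260,110:330],None,fx=3,fy=3));np.savez("s2.npz",p=p,d=d)
E
```

```text
time: 4.15
tool_pos: [0.5576, -0.0575, 0.1035]
tool_rot: [3.141, 0.0, 1.506]
contact_force: [0.6, 0.6, -1.9]
opening: 0.0339
grip_force: 5.0
time: 4.95
tool_pos: [0.5565, -0.0184, 0.141]
tool_rot: [3.142, 0.0, 1.506]
contact_force: [0.9, -1.1, -1.6]
opening: 0.0337
grip_force: 5.0
```

View pics/s2.png

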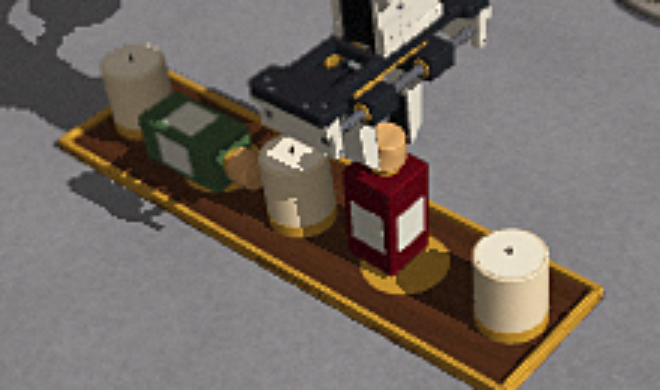

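The red bottle hangs almost upright over its disc (disc centre at about (405,265) in the crop) and touches nothing. Next I measure its tilt and height.

```bash
cat >> h.py <<'E'
def stand(col,cam="scene",dat=None):
    """pose of a (near) upright bottle: footprint/tilt from depth points of its colour"""
    p,d=dat if dat else eyes.read_camera(cam)
    c=eyes.calibration(cam);W=cloud(c,d);q=masks(p)[col]&(W[...,2]>0)&(W[...,2]<.2)&(W[...,0]>.48)&(W[...,0]<.64)&(W[...,1]>-.4)&(W[...,1]<.15)
    q=cv2.morphologyEx(q.astype(np.uint8),cv2.MORPH_OPEN,np.ones((3,3)))>0
    w=W[q]; lo,hi=np.percentile(w[:,2],[1,99]); print(col,"z",lo.round(4),hi.round(4),len(w))
    for a in np.linspace(lo+.005,hi-.015,5):
        s=w[(w[:,2]>a-.006)&(w[:,2]<a+.006)]
        print(" z%.3f x %s y %s"%(a,np.percentile(s[:,0],[3,97]).round(4),np.percentile(s[:,1],[3,97]).round(4)))
E
python3 - <<'E'
from h import *
f=np.load("s2.npz");stand("red",dat=(f["p"],f["d"]))
p,d=eyes.read_camera("top");c=eyes.calibration("top");cv2.imwrite("pics/t2.png",p);np.savez("t2.npz",p=p,d=d)
print(robot.observe()["tool_pos"],robot.observe()["contact_force"])
E
```

```text
red z 0.0194 0.1132 287
 z0.024 x [0.5388 0.5803] y [-0.001  0.004]
 z0.043 x [0.5523 0.5811] y [0.     0.0046]Traceback (most recent call last):
  File "<stdin>", line 2, in <module>
  File "h.py", line 30, in stand
    print(" z%.3f x %s y %s"%(a,np.percentile(s[:,0],[3,97]).round(4),np.percentile(s[:,1],[3,97]).round(4)))
                                ~~~~~~~~~~~~~^^^^^^^^^^^^^^^
    return _quantile_unchecked(
        a, q, axis, out, overwrite_input, method, keepdims, weights)
    return _ureduce(a,
                    func=_quantile_ureduce_func,
    ...<5 lines>...
                    overwrite_input=overwrite_input,
                    method=method)
    r = func(a, **kwargs)
    result = _quantile(arr,
                       quantiles=q,
    ...<2 lines>...
                       out=out,
                       weights=wgt)
    slices_having_nans = np.isnan(arr[-1, ...])
                                  ~~~^^^^^^^^^
IndexError: index -1 is out of bounds for axis 0 with size 0
```

```bash
python3 -m handwheel '[0,4,0,0,0.2, 0,4,-2,0,0.2, 0,1,-3,0,0.2, 0,0,-2,0,0.2, 0,0,-1,0,0.2, 0,0,-1,0,0.2, 0,0,0,0,0.2, 0,0,0,0,0.2]'
python3 -m handwheel '[0,0,-0.5,0,0.2, 0,0,-0.5,0,0.2, 0,0,0,0,0.2]'
python3 -m handwheel '[0,0,-0.5,0,0.2, 0,0,-0.5,0,0.2, 0,0,0,0,0.2]'
```

```text
time: 5.8
tool_pos: [0.557, -0.0103, 0.1327]
tool_rot: [3.14, 0.001, 1.506]
contact_force: [-1.5, -1.5, 5.0]
opening: 0.0338
grip_force: 5.0
time: 6.1
tool_pos: [0.5571, -0.0104, 0.132]
tool_rot: [3.139, 0.001, 1.506]
contact_force: [-0.5, -1.7, 6.7]
opening: 0.0339
grip_force: 5.0
time: 6.4
tool_pos: [0.5571, -0.0104, 0.131]
tool_rot: [3.14, 0.001, 1.506]
contact_force: [-2.6, -2.4, 6.9]
opening: 0.034
grip_force: 5.0
```

Contact, and the wrist force has turned upward, so I stop pressing and look.

Run:
```python
from h import *
p,d=eyes.read_camera("scene");cv2.imwrite("pics/s3.png",cv2.resize(p[150:250,190:310],None,fx=5,fy=5));np.savez("s3.npz",p=p,d=d)
c=eyes.calibration("scene");W=cloud(c,d);q=masks(p)["red"]&(W[...,0]>.48)&(W[...,1]>-.1)&(W[...,0]<.64)
w=W[q];print(len(w));print(np.percentile(w,[2,50,98],axis=0).round(4))
for a in np.arange(.01,.115,.015):
    s=w[abs(w[:,2]-a)<.0075]
    if len(s)>3: print(a.round(3),len(s),np.percentile(s[:,:2],[5,50,95],axis=0).round(4).tolist())
```

```text
371
[[ 0.5346 -0.0301  0.0209]
 [ 0.5693  0.0126  0.0927]
 [ 0.5815  0.0179  0.105 ]]
0.01 4 [[0.5774, -0.0318], [0.5788, -0.0174], [0.5795, 0.007]]
0.025 30 [[0.5381, -0.0144], [0.5758, 0.0129], [0.5811, 0.0156]]
0.04 17 [[0.5344, 0.0114], [0.5761, 0.0138], [0.5799, 0.0176]]
0.055 19 [[0.5342, 0.0064], [0.5765, 0.0138], [0.5811, 0.0167]]
0.07 28 [[0.5365, -0.0292], [0.5784, 0.0137], [0.5818, 0.0164]]
0.085 85 [[0.5381, -0.0238], [0.5675, 0.0147], [0.5812, 0.0174]]
0.1 188 [[0.5371, -0.0213], [0.5665, 0.0081], [0.5804, 0.0165]]
```

View pics/s3.png

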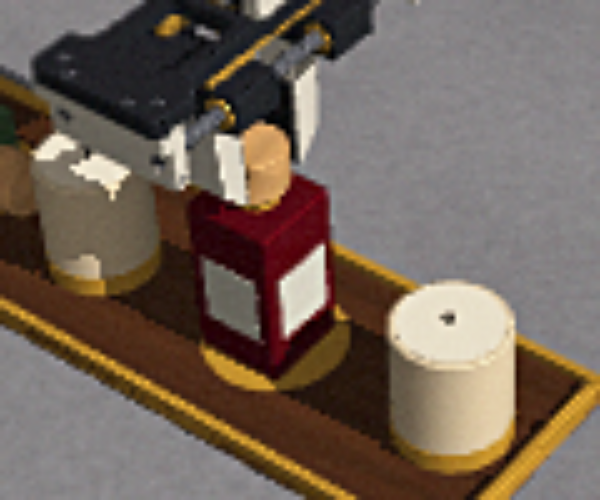

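The red bottle stands upright on the disc: its +y face stays at y≈0.014 from bottom to top, and the centre is about (0.558,-0.011). Release.

```bash
python3 -m handwheel '[0,0,0.5,0,0.37, 0,0,0.5,0,0.39, 0,0,0,0,0.42, 0,0,0,0,0.5, 0,0,0,0,0.6, 0,0,0,0,0.8, 0,0,0,0,1, 0,0,0,0,1]' 5
python3 -m handwheel '[0,0,10,0,1, 0,0,20,0,1, 0,0,30,0,1, 0,0,30,0,1, 0,-10,0,0,1, 0,-40,0,0,1, 0,-40,0,0,1, 0,0,0,0,1]'
python3 - <<'E'
from h import *
c=eyes.calibration("wrist");print(robot.observe()["tool_pos"],robot.observe()["tool_rot"][2])
p,d=eyes.read_camera("wrist");cv2.imwrite("pics/w4.png",p);np.savez("w4.npz",p=p,d=d)
p,d=eyes.read_camera("top");c=eyes.calibration("top");W=cloud(c,d);m=masks(p)
roi=np.zeros(d.shape,bool);roi[165:250,235:445]=1
for k in("red","green","wood"):
    n,l,s,ct=cv2.connectedComponentsWithStats((m[k]&roi).astype(np.uint8))
    for i in range(1,n):
        if s[i,4]>15: print(k,s[i,4],ct[i].round(),np.median(W[l==i],0).round(4))
E
```

```text
time: 7.25
tool_pos: [0.5566, -0.0097, 0.1307]
tool_rot: [3.142, 0.0, 1.506]
contact_force: [0.3, -0.2, 0.1]
opening: 0.0733
grip_force: 0.0
time: 8.05
tool_pos: [0.5563, -0.1041, 0.2206]
tool_rot: [3.142, 0.002, 1.502]
contact_force: [-0.3, -0.7, 0.4]
opening: 0.0914
grip_force: 0.0
[ 0.55627553 -0.10409231  0.22056192] 1.5015770491425475
red 202 [303. 201.] [ 0.5457 -0.0058  0.1025]
green 294 [394. 209.] [ 0.536  -0.2677  0.0575]
wood 151 [305. 198.] [ 0.5542 -0.0128  0.1348]
```

View pics/w4.png

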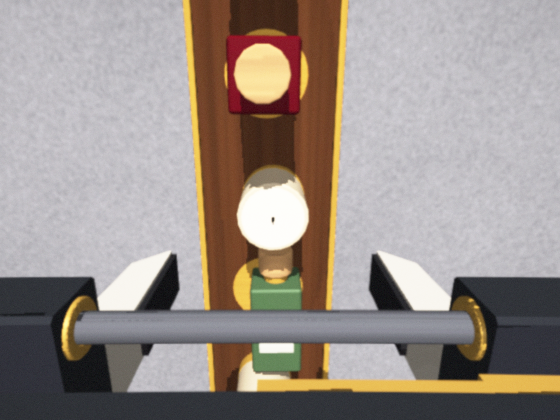

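The red bottle stands by itself, with its stopper at (262,73) and the disc showing evenly around it. The green stopper is at (276,262), just behind the middle candle (273,218). Green is next, mirrored.

```bash
python3 -m handwheel '[-2,-40,0,0.014,1, -3,-39,-20,0,1, 0,0,-40,0,1, 0,0,-40,0,1, 0,0,-40,0,1, 0,0,-25,0,1, 0,0,-13,0,1, 0,0,-6,0,1]'
python3 -m handwheel '[0,0,0,0,0.8, 0,0,0,0,0.6, 0,0,0,0,0.45, 0,0,0,0,0.3, 0,0,0,0,0.2, 0,0,0,0,0.2, 0,0,0,0,0.2, 0,0,0,0,0.2]' 5
```

```text
time: 8.95
tool_pos: [0.5514, -0.1777, 0.0358]
tool_rot: [-3.14, -0.001, 1.521]
contact_force: [-0.2, -1.0, 0.5]
opening: 0.0919
grip_force: 0.0
time: 9.75
tool_pos: [0.5516, -0.1787, 0.0368]
tool_rot: [3.141, 0.0, 1.52]
contact_force: [0.0, 0.5, 0.8]
opening: 0.0339
grip_force: 5.0
```

```bash
python3 -m handwheel '[0,0,6,0,0.2, 0,0,8,0,0.2, 0,0,9,0,0.2, 0,-1,9,0,0.2, 0,-1,9,0,0.2, 0,-2,9,0,0.2, -1,-2,8,0,0.2, -1,-3,8,0,0.2]'
python3 -m handwheel '[-1,-4,7,0,0.2, -1,-5,6,0,0.2, -1,-5,5,0,0.2, -1,-5,5,0,0.2, -2,-5,4,0,0.2, -1,-5,4,0,0.2, -1,-5,4,0,0.2, -1,-5,3,0,0.2]'
python3 - <<'E'
from h import *
p,d=eyes.read_camera("scene");cv2.imwrite("pics/s5.png",cv2.resize(p[120:240,120:260],None,fx=5,fy=5))
c=eyes.calibration("scene");W=cloud(c,d);q=masks(p)["green"]&(W[...,0]>.48)&(W[...,1]<-.1)&(W[...,0]<.64)
w=W[q];print(len(w));print(np.percentile(w,[2,50,98],axis=0).round(4))
for a in np.arange(.01,.13,.015):
    s=w[abs(w[:,2]-a)<.0075]
    if len(s)>3: print(a.round(3),len(s),np.percentile(s[:,:2],[5,50,95],axis=0).round(4).tolist())
E
```

```text
time: 10.55
tool_pos: [0.5495, -0.1879, 0.1035]
tool_rot: [3.141, 0.0, 1.52]
contact_force: [-0.0, -0.3, -2.6]
opening: 0.0336
grip_force: 5.0
time: 11.35
tool_pos: [0.5404, -0.227, 0.1409]
tool_rot: [-3.141, -0.0, 1.52]
contact_force: [0.1, 0.9, -2.6]
opening: 0.0338
grip_force: 5.0
314
[[ 0.5187 -0.2411  0.0245]
 [ 0.5541 -0.1995  0.0944]
 [ 0.5658 -0.1908  0.1139]]
0.025 22 [[0.5399, -0.2311], [0.5633, -0.1993], [0.5657, -0.1907]]
0.04 23 [[0.5202, -0.2081], [0.5619, -0.1926], [0.5664, -0.1898]]
0.055 17 [[0.5189, -0.1968], [0.5616, -0.1951], [0.5651, -0.1915]]
0.07 20 [[0.5173, -0.2036], [0.5615, -0.1971], [0.5648, -0.1911]]
0.085 62 [[0.5205, -0.2344], [0.5505, -0.1981], [0.5645, -0.195]]
0.1 82 [[0.5222, -0.2338], [0.5509, -0.1997], [0.5643, -0.1964]]
0.115 88 [[0.5207, -0.2318], [0.549, -0.2064], [0.5636, -0.1989]]
```

View pics/s5.png

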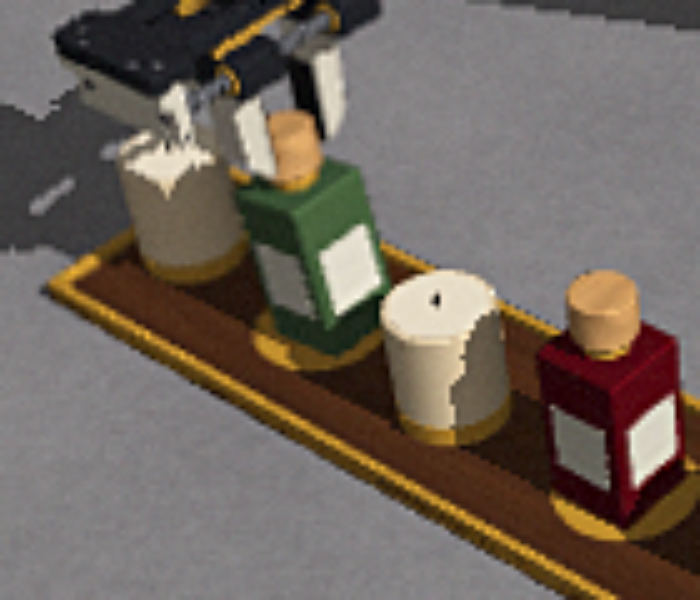

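The green bottle hangs about 6° off vertical, with its foot towards +y. I'll go 12 mm towards -y, touch the foot's low edge down lightly, then bring the stopper back over it.

```bash
python3 -m handwheel '[0,-3,0,0,0.2, 0,-4,-2,0,0.2, 0,-3,-2,0,0.2, 0,-2,-2,0,0.2, 0,0,-1,0,0.2, 0,0,0,0,0.2, 0,0,0,0,0.2]'|egrep 'pos|force'
python3 -m handwheel '[0,0,-1,0,0.2, 0,0,0,0,0.2]'|egrep 'pos|force'
python3 - <<'E'
from h import *
p,d=eyes.read_camera("scene");cv2.imwrite("pics/s6.png",cv2.resize(p[120:240,120:260],None,fx=5,fy=5))
c=eyes.calibration("scene");W=cloud(c,d);q=masks(p)["green"]&(W[...,0]>.48)&(W[...,1]<-.1)&(W[...,0]<.64)
w=W[q]
for a in np.arange(.01,.13,.015):
    s=w[abs(w[:,2]-a)<.0075]
    if len(s)>3: print(a.round(3),len(s),np.percentile(s[:,1],[50,90,95]).round(4).tolist())
E
```

```text
tool_pos: [0.5411, -0.2389, 0.1348]
contact_force: [-0.6, 1.3, 6.1]
grip_force: 5.0
tool_pos: [0.5411, -0.2389, 0.1339]
contact_force: [-0.7, 1.4, 6.2]
grip_force: 5.0
0.01 4 [-0.2176, -0.2057, -0.2054]
0.025 40 [-0.2057, -0.2028, -0.2027]
0.04 24 [-0.2075, -0.2036, -0.2032]
0.055 14 [-0.2087, -0.2059, -0.2055]
0.07 20 [-0.2107, -0.2068, -0.206]
0.085 79 [-0.2107, -0.2084, -0.2079]
0.1 134 [-0.2143, -0.2103, -0.2092]
0.115 10 [-0.2182, -0.2121, -0.2116]
```

```bash
python3 -m handwheel '[0,2,0,0,0.2, 0,2,0,0,0.2, 0,2,-0.5,0,0.2, 0,2,-0.5,0,0.2, 0,1.5,-0.5,0,0.2, 0,1.5,0,0,0.2, 0,0,0,0,0.2]'|egrep 'pos|force'
python3 - <<'E'
from h import *
p,d=eyes.read_camera("scene");cv2.imwrite("pics/s7.png",cv2.resize(p[120:240,120:260],None,fx=5,fy=5))
c=eyes.calibration("scene");W=cloud(c,d);q=masks(p)["green"]&(W[...,0]>.48)&(W[...,1]<-.1)&(W[...,0]<.64)
w=W[q]
for a in np.arange(.01,.13,.015):
    s=w[abs(w[:,2]-a)<.0075]
    if len(s)>3: print(a.round(3),len(s),np.percentile(s[:,1],[50,90,95]).round(4).tolist())
E
```

```text
tool_pos: [0.541, -0.2283, 0.132]
contact_force: [-0.6, -1.7, 5.9]
grip_force: 5.0
0.01 9 [-0.2069, -0.203, -0.2027]
0.025 26 [-0.2091, -0.2019, -0.2018]
0.04 9 [-0.203, -0.2022, -0.2017]
0.055 15 [-0.2041, -0.2001, -0.1994]
0.07 23 [-0.2036, -0.202, -0.2012]
0.085 79 [-0.2042, -0.2021, -0.2014]
0.1 122 [-0.2093, -0.2024, -0.2019]
```

View pics/s7.png

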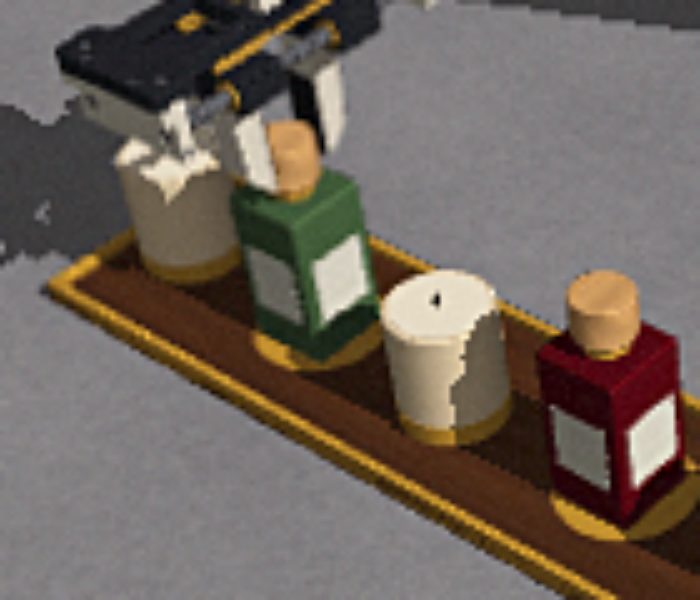

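The green bottle is now upright: its +y face stays at y≈-0.202 at all heights, so its centre is about -0.227, on the disc. Release, retreat and check.

```bash
python3 -m handwheel '[0,0,0.5,0,0.37, 0,0,0.5,0,0.39, 0,0,0,0,0.42, 0,0,0,0,0.5, 0,0,0,0,0.6, 0,0,0,0,0.8, 0,0,0,0,1, 0,0,0,0,1]' 5|egrep 'pos|force|open'
python3 -m handwheel '[0,0,10,0,1, 0,0,20,0,1, 0,0,30,0,1, 0,0,40,0,1, -20,0,20,0,1, -40,0,0,0,1, -40,0,0,0,1, -40,0,0,0,1]' |egrep 'pos|force'
python3 -m handwheel '[-20,0,0,0,1, 0,0,0,0,1, 0,0,0,0,1, 0,0,0,0,1, 0,0,0,0,1]'|egrep 'time|pos'
python3 - <<'E'
from h import *
p,d=eyes.read_camera("top");c=eyes.calibration("top");cv2.imwrite("pics/t8.png",cv2.resize(p[165:250,235:445],None,fx=3.5,fy=3.5));W=cloud(c,d);m=masks(p)
roi=np.zeros(d.shape,bool);roi[165:250,235:445]=1
for k in("red","green","wood","cream"):
    n,l,s,ct=cv2.connectedComponentsWithStats((m[k]&roi).astype(np.uint8))
    for i in range(1,n):
        if s[i,4]>15: print(k,s[i,4],ct[i].round(),np.median(W[l==i],0).round(4))
E
```

```text
tool_pos: [0.5406, -0.2277, 0.1322]
contact_force: [0.0, 0.1, -0.2]
opening: 0.0733
grip_force: 0.0
tool_pos: [0.3992, -0.2275, 0.2531]
contact_force: [-0.5, -0.3, -0.2]
grip_force: 0.0
time: 15.2
tool_pos: [0.3814, -0.2278, 0.2522]
red 207 [303. 201.] [ 0.546  -0.0061  0.1023]
green 242 [383. 209.] [ 0.531  -0.2118  0.1018]
wood 150 [305. 198.] [ 0.5542 -0.0128  0.1346]
wood 170 [392. 206.] [ 0.5404 -0.2282  0.1342]
cream 387 [260. 198.] [0.5586 0.0995 0.0787]
cream 381 [346. 202.] [ 0.5535 -0.1222  0.0787]
cream 47 [375. 209.] [ 0.5409 -0.2064  0.0542]
cream 400 [427. 215.] [ 0.5266 -0.3386  0.0786]
cream 17 [407. 232.] [ 0.4664 -0.196   0.3292]
```

View pics/t8.png

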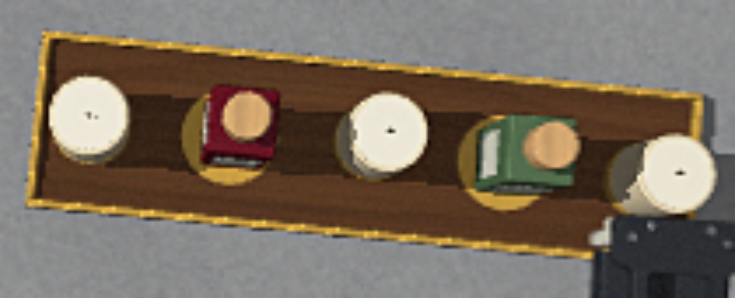

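Both bottles stand upright on their discs (stoppers at (245,117) and (551,146) in the crop, top at z≈0.134). The candles haven't moved.

```bash
python3 -c "
from cell import robot
print(robot.hand_in())"
```

```text
the job is handed in; nothing more can be done
None
```

Both bottles stand upright on their brass discs, each centred to within about 3 mm by the cameras; the candles and key bowl were not touched, and the job was handed in at about 15 s of the 72 s allowed.

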